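# Flip down the fence stop and butt the board against it

### The arm

A 6-joint arm with a two-finger parallel gripper is mounted at the origin on the work surface. World frame = base frame: x ahead of the robot, y to its left, z up, the work surface at z = 0. Lengths are in mm, angles in rad, forces in N, time in s.
With the tool pointing down it reaches from about 275 to 750 mm from the base axis. Payload 10.2 kg.
Tool frame: the origin (TCP) lies at the very end of the fingers, on their centre line; the grasp point (between the pads) lies 19 mm behind it (ctrl.tcp_to_grasp is the distance from the TCP to the grasp point, in mm); z points along the fingers, x is the direction in which the jaws open and shut, and the axes are right-handed (so a half turn about z gives the same grasp; the last joint's range is limited). The gripper opens to 85 mm and grips with 20 to 120 N. Pads are 22 mm wide; open, the fingers measure 114 mm over their backs; the gripper's body (76 mm by 85 mm) begins 54 mm behind the grasp point. The pads swing forward as they close: fully open they stand 13 mm farther back than shut.
Start: joints at [1.009, 0.313, 1.498, -0, 1.331, -0.223], TCP at [174.5, 495.158, 231.294] pointing down, gripper open.
Joint ranges: [-2.94, 2.94], [-0.97, 2.17], [0.19, 2.56], [-1.23, 4.37], [0.02, 3.11], [-2.88, 2.88]. Speed limits (rad/s): [2.39, 2.39, 3.01, 3.14, 3.14, 3.14].

### API

Orientations are given as a unit quaternion [w, x, y, z].
In Python, from rig import monitor, vision, order, ctrl gives the robot as it stands. The module is installed in compiled form; this text tells all that it offers.
- The arm moves only by the shell command python3 -m pendant 'ROWS' [FORCE]. ROWS is JSON, a list that holds one entry, the list of rows, each a list of 5 numbers: the closure, from -1 (fully open) to 1 (shut), then the shift along the world's x, y, z in m, then the turn about the world's z in degrees. In form: [[[fingers, dx, dy, dz, spin], ...]]. A call has 1 to 20 rows; each row is the pose to reach, as a shift and turn from the pose commanded when the call began; what a row does not reach only later rows make up. A row lasts 1/10 s, in which the tool goes at most 50 mm and 8.59 degrees, less where a joint would pass 70% of its speed; a pose out of reach is approached as far as the arm can. A call with a gripper value outside its range is refused whole. The fingers move at their own pace and stop on an object; FORCE is the grip in N (left out, the last holds). Time passes only in rows, so rows that repeat a pose let the fingers close. It gives the time, the measured TCP pose, the force and the opening at its end, in the units of the state.
- monitor.sense(): the state, without advancing time (a new reading comes with each control period).
- vision.capture(name): name is "side" or "top" or "wrist"; returns (picture, depth): 400x640x3 uint8, red, green, blue; 400x640 float32, mm along the optical axis (not along the pixel's ray), 0 where there is no reading.
- vision.camera_info(name): a dict with "fov_y" (degrees; the focal length in pixels is half the picture's height over the tangent of half this angle, whatever the lens; pixels are square), "cx", "cy" (the principal point, pixels), "R" (3x3) and "t" (3): a world point X has camera coordinates R X + t; the wrist camera has in their place "hand_eye" (4x4, takes a point from camera to tool coordinates, whose origin is the TCP and whose axes are the tool frame's). Camera axes: x right, y down, z forward; pixel columns grow to the right and rows downward; lengths in mm; the calibration is good to about 2 mm. A picture is of the moment at which its call begins: read the wrist's pose just before it. camera_info takes no time and is no camera call.
- order.finish_job(): hands the job in, once; it reports no verdict.
The state is a dict: "time_s": time; "joints": joint angles; "dq": joint speeds; "tau": joint torques, N m; "eef_pos": TCP position; "ee_rot": TCP orientation; "force": force on the tool from outside, world axes, zero at the start; "wrist_torque": the same for the moment, N m; "grip_width": opening from 0.0 (shut) to 1.0 (fully open).
Only numpy, scipy, OpenCV 4.12 (cv2) and the standard library are available. Lean on these libraries where they do the work, as an engineer would, in place of code of your own. Each camera call takes 0.05 s, during which the arm holds its last target.

### The job

Set up the stop fence for a repeat cut, only by pushing with the fingers - grip and lift nothing. First flip the wide stop over until its flap is fully down in front of the fence, leaving the narrow stop raised; then push the board flat along the fence until its end touches the wide flap, with its long edge snug against the fence for its whole length. Leave everything else on the bench alone and finish clear of everything.

Things in the scene. Friction and masses are not known exactly. Their poses are not given: they have to be found in the camera images.
- station: Stop fence, fixed: white bed 18 mm thick, aluminium fence along it. Origin at table height under the fence's front face. x: level, from bed through fence to the back; y: along the fence to the robot's left; z up. Bed: x -170 to +40 mm, y -400 to +340 mm. Fence: x 0 to 30 mm, 40 mm high above the bed (top 58 mm above the table).
- wide_stop: The wide flip stop's aluminium carriage, clamped on the fence (it does not slide); origin on the fence's top. The steel flap hinged to it is 60 mm wide along the fence: a flat arm 8 mm thick reaching 74 mm from the hinge, with a block of the same width under its outer part (22 to 74 mm from the hinge, reaching 48 mm below the arm's mid-plane).
- wide_hinge (a point): Middle of the wide flap's hinge line, which runs along the fence 12 mm above its top (70 mm above the table) and 12 mm behind its front face. Axes as the station's.
- wide_flap (a joint): Angle of the wide flap (rad). 0: fully down, arm level and pointing to the front (station -x), its top 4 mm above the hinge line, block in front of the fence, 4 mm above the bed. 1.57: arm straight up. More: leaning to the back, as at the start (1.8 to 2.2). Limits 0 and 2.4. The hinge is stiff (0.11 N m of friction): the flap stays where it is left.
- wide_face (a point): Where the board's leading corner has to come: on the fence's front face, in the plane of the side face of the wide flap (when down) that looks to the board, 30 mm from the stop's middle to station -y; 12.5 mm above the bed. Axes as the station's.
- narrow_stop: The narrow flip stop's aluminium carriage, clamped on the fence (it does not slide); origin on the fence's top. The steel flap hinged to it is 26 mm wide along the fence: a flat arm 8 mm thick reaching 74 mm from the hinge, with a block of the same width under its outer part (22 to 74 mm from the hinge, reaching 48 mm below the arm's mid-plane).
- narrow_flap (a joint): Angle of the narrow flap, meaning as for the wide one. It starts raised (1.8 to 2.2) and is left raised. It may stand on either side of the wide stop; the board passes under a raised flap.
- board_center (a point): Centre of the board: plain light wood, 60 mm wide (its x), 220 mm long (its y), 25 mm thick, 0.14 to 0.28 kg, lying flat on the bed to the right (station -y) of both stops, up to 40 mm off the fence and slightly askew. Its axes roughly match the station's.
- board_lead (a point): On the board's long side face towards the fence, at its end nearer the stops (the corner that comes into the angle between fence and flap), half-way up. Axes as the board's.
- board_tail (a point): On the same long side face, at the end away from the stops, half-way up. Axes as the board's.
- tape: Yellow and black tape measure, 70 x 34 x 62 mm, standing on the bed in front of the fence; origin under its centre. A bystander.
- offcut: Brown wooden offcut, 40 x 40 x 90 mm, standing on end on the bed near its left end; origin under its centre. A bystander.
- glue: White glue bottle, 56 mm across, 150 mm tall, standing on the table behind the fence; origin under its centre. A bystander.
- paint: Paint can, 84 mm across, 95 mm tall, standing on the table behind the fence; origin under its centre. A bystander.
- tin: Open steel tin, 80 mm across, 60 mm tall, on the table behind the fence; origin under its centre. A bystander.
- driver: Screwdriver lying on the table behind the fence; origin on its underside. A bystander.
- stick: Dark wooden strip 35 x 280 x 18 mm lying on the table behind the fence; origin under its centre. A bystander.
Not all that is in view belongs to the job. Of the things shaped like the part that bears board_center, the wooden one is meant.

How it is judged:
By the outcome, as a careful person would: the job done as asked, in the order asked, and still so for the second after the job is handed in, with the robot touching nothing.
It also fails if it takes over 64 s, if anything falls off the work surface, if the arm or the gripper's body presses on something with over 40 N, if the wrist force passes 120 N, or if a joint passes its speed limit or range.

## Working session

There is one attempt and no reset: what is moved stays moved. The work goes in short steps, Python scripts to look and compute and a shell command to move; the robot and the scene stay as the last step left them, time stands still between calls to the robot, and variables do not carry over. Pictures are saved under pics/ and viewed, and the job is handed in when it is done.

```bash
mkdir -p pics; ls; cat > h.py <<'E'
import numpy as np, cv2
from rig import monitor, vision, order, ctrl
def cap(n,tag):
    p,d=vision.capture(n); cv2.imwrite(f'pics/{tag}.png',cv2.cvtColor(p,cv2.COLOR_RGB2BGR)); np.save(f'pics/{tag}.npy',d); return p,d
def cam(n):
    i=vision.camera_info(n); f=200/np.tan(np.radians(i['fov_y'])/2); return f,i['cx'],i['cy'],np.array(i['R']),np.array(i['t'])
def plane(n,u,v,z):
    f,cx,cy,R,t=cam(n); d=R.T@np.array([(u-cx)/f,(v-cy)/f,1]); c=-R.T@t; return c+d*(z-c[2])/d[2]
def deproj(n,u,v,d):
    f,cx,cy,R,t=cam(n); z=d[int(v),int(u)]; return R.T@(np.array([(u-cx)/f*z,(v-cy)/f*z,z])-t)
def proj(n,X):
    f,cx,cy,R,t=cam(n); c=R@np.array(X)+t; return f*c[0]/c[2]+cx,f*c[1]/c[2]+cy
E
python3 - <<'E'
from h import *
print(monitor.sense())
for n in('side','top'):
    cap(n,n+'0'); print(n,vision.camera_info(n))
E
```

```text
pics
{'time_s': 0.0, 'joints': array([ 1.00863350e+00,  3.13446397e-01,  1.49846484e+00, -3.14116999e-05,
        1.33100034e+00, -2.23364385e-01]), 'dq': array([ 1.33947986e-03, -1.26276619e-03,  1.41623519e-03, -9.71452346e-05,
        7.33787501e-04, -8.12923056e-06]), 'tau': array([-7.97931152e-04, -4.12266612e+01, -2.59741312e+01, -2.71092194e-04,
        4.17535906e-03, -3.32100376e-05]), 'eef_pos': array([174.34001135, 494.92198292, 230.72647244]), 'ee_rot': array([ 2.66420801e-04,  8.16194352e-01,  5.77777072e-01, -6.03447314e-04]), 'force': array([-0.1783584 , -0.11688705, -0.20630363]), 'wrist_torque': array([ 0.01639114, -0.03045634,  0.01602185]), 'grip_width': 0.997426917596}
side {'fov_y': 42.55654116464471, 'cx': 313.8695096551017, 'cy': 206.2895629997754, 'R': array([[ 0.75944832, -0.65044937, -0.01240418],
       [-0.49588862, -0.56643483, -0.6582143 ],
       [ 0.42110891,  0.50603084, -0.75272842]]), 't': array([-467.16987384,  264.0777372 , 1414.46643969])}
top {'fov_y': 49.319071172838974, 'cx': 319.5338473502865, 'cy': 200.25509912738627, 'R': array([[-0.01611183, -0.99986156, -0.00415679],
       [-0.98883356,  0.01654984, -0.14810233],
       [ 0.14815062,  0.00172417, -0.98896331]]), 't': array([ -92.05304594,  564.67171961, 1326.65135689])}
```

View pics/side0.png

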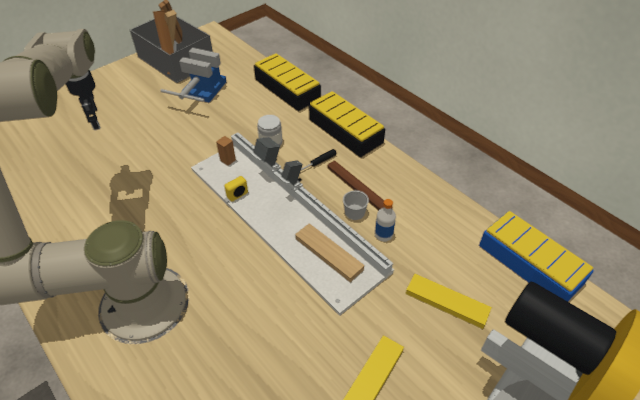

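View pics/top0.png

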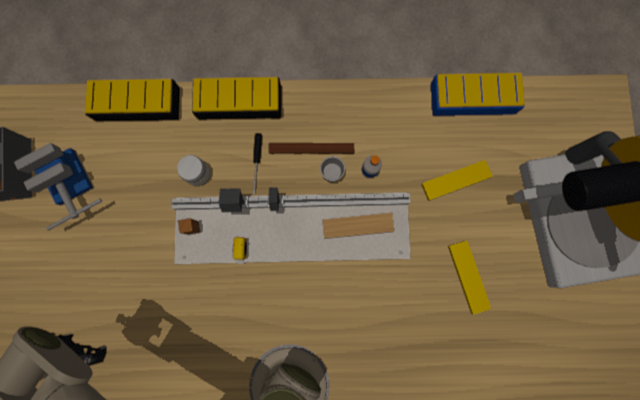

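The wide stop is at top (231,200). The narrow stop is at (274,199), between the wide one and the board. There are three board-shaped things: the light wood one on the bed at (358,226), and two yellow ones on the table at (457,180) and (469,277). The wooden one on the bed fits the description; I'll confirm it in a crop.

```bash
python3 - <<'E'
from h import *
a=cv2.imread('pics/top0.png')[180:275,165:420]; cv2.imwrite('pics/crop0.png',cv2.resize(a,None,fx=3,fy=3,interpolation=cv2.INTER_CUBIC))
a=cv2.imread('pics/side0.png')[120:320,185:400]; cv2.imwrite('pics/crop1.png',cv2.resize(a,None,fx=3,fy=3,interpolation=cv2.INTER_CUBIC)[:600,:])
E
```

```text
(no output)
```

View pics/crop0.png

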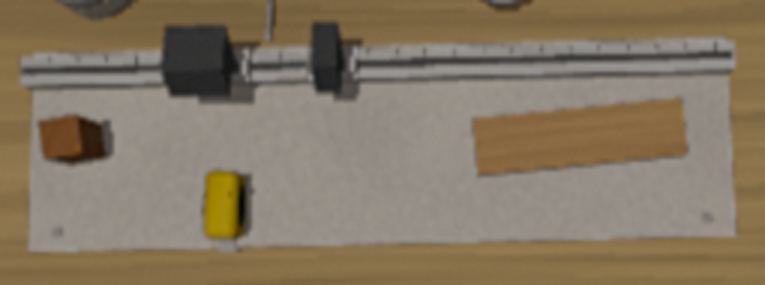

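View pics/crop1.png

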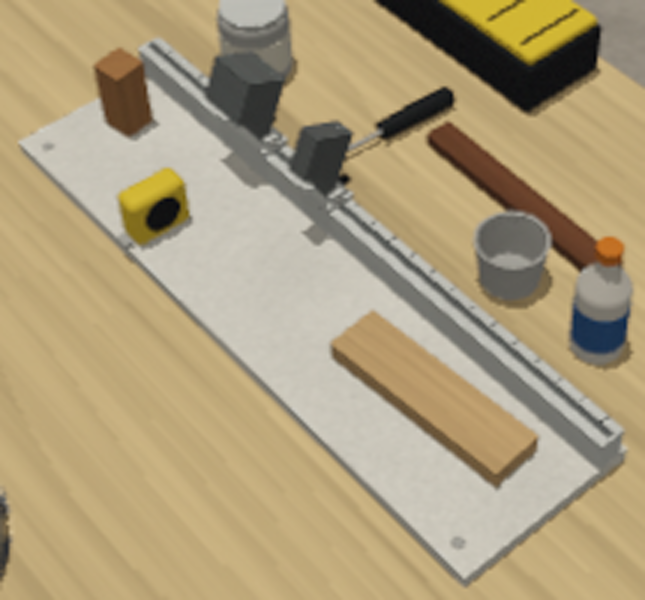

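```bash
python3 - <<'E'
from h import *
P=lambda u,v,z:plane('top',165+u/3,180+v/3,z).round(1)
print('bed FL',P(30,249,18),'FR',P(736,235,18))
print('fence top front L',P(24,87,58),'R',P(734,69,58), 'back top',P(22,57,58),P(734,40,58))
for c in((473,118),(683,99),(688,153),(479,176)): print('board',P(*c,43))
for c in((205,172),(238,172),(238,238),(205,238)): print('tape',P(*c,80))
for c in((40,122),(78,117),(82,158),(45,162)): print('offcut',P(*c,108))
d=np.load('pics/top0.npy')
for n,(u,v) in dict(wide=(197,45),wide2=(197,80),nar=(325,35),nar2=(325,75),board=(580,137),bed=(400,180),fence=(500,50),tape=(222,200),off=(62,138),tab=(400,270)).items():
  print(n,deproj('top',165+u/3,180+v/3,d).round(1))
# wide edges left/right
m=cv2.cvtColor(cv2.imread('pics/top0.png'),cv2.COLOR_BGR2GRAY)
for r in(190,195,200,205,208): print(r,m[r,215:290].tolist())
E
```

```text
bed FL [375.5 354.8  18. ] FR [ 378.  -382.6   18. ]
fence top front L [540.9 353.1  58. ] R [ 547.4 -380.4   58. ] back top [572.3 356.3  58. ] [ 577.7 -381.8   58. ]
board [ 502.6 -110.1   43. ]
board [ 518.9 -329.    43. ]
board [ 462.6 -331.9   43. ]
board [ 442.3 -115.3   43. ]
tape [448.6 160.5  80. ]
tape [448.1 127.3  80. ]
tape [382.3 126.6  80. ]
tape [382.8 159.6  80. ]
offcut [498.9 319.  108. ]
offcut [503.2 281.5 108. ]
offcut [462.5 276.4 108. ]
offcut [459.2 312.8 108. ]
wide [567.3 156.6 145.9]
wide2 [533.8 157.2 140.6]
nar [575.   32.5 146.2]
nar2 [536.7  33.2 139.9]
board [ 480.9 -220.6   43.9]
bed [441.  -32.4  18.6]
fence [ 571.7 -139.3   55.2]
tape [420.3 142.9  80.9]
off [482.6 296.5 108.7]
tab [347.4 -30.6  -0.6]
190 [99, 99, 100, 99, 84, 57, 45, 45, 45, 46, 47, 50, 49, 50, 50, 50, 46, 46, 48, 48, 48, 51, 50, 51, 51, 59, 94, 100, 100, 100, 99, 101, 101, 101, 101, 100, 100, 103, 111, 109, 79, 94, 103, 101, 102, 103, 102, 101, 103, 102, 104, 105, 103, 88, 58, 45, 47, 50, 49, 49, 49, 45, 52, 84, 104, 108, 106, 107, 106, 106, 107, 107, 106, 107, 107]
195 [110, 111
[... 612 characters left out ...]
141, 100, 70, 77, 79, 79, 79, 79]
205 [147, 148, 146, 130, 78, 38, 36, 36, 38, 38, 37, 38, 38, 38, 38, 37, 37, 37, 38, 38, 38, 37, 36, 37, 32, 25, 34, 62, 75, 76, 81, 103, 117, 104, 140, 150, 151, 149, 150, 149, 149, 147, 142, 140, 138, 139, 140, 140, 138, 138, 137, 133, 128, 140, 87, 36, 34, 36, 38, 36, 37, 37, 31, 40, 71, 74, 71, 92, 128, 125, 132, 135, 135, 134, 135]
208 [93, 92, 92, 96, 94, 72, 43, 35, 36, 38, 37, 38, 37, 37, 38, 38, 38, 38, 38, 38, 39, 38, 37, 38, 37, 31, 39, 66, 73, 72, 70, 69, 68, 67, 67, 76, 100, 116, 118, 117, 116, 116, 118, 118, 118, 118, 117, 116, 119, 125, 128, 129, 129, 125, 97, 52, 31, 32, 35, 34, 35, 36, 35, 43, 73, 79, 78, 76, 75, 93, 133, 141, 141, 140, 140]
```

The board crop confirms plain light wood on the bed. Next I close the fingers, turn tool x along world y, and rise over the stops for a wrist view.

```bash
python3 -m pendant '[[[1,0.03,-0.03,0.02,2],[1,0.06,-0.06,0.04,4],[1,0.09,-0.09,0.06,7],[1,0.12,-0.12,0.08,10],[1,0.15,-0.15,0.1,13],[1,0.18,-0.19,0.12,16],[1,0.21,-0.23,0.14,19],[1,0.23,-0.27,0.15,19.4],[1,0.25,-0.3,0.16,19.4],[1,0.26,-0.33,0.17,19.4],[1,0.26,-0.36,0.17,19.4],[1,0.26,-0.36,0.17,19.4],[1,0.26,-0.36,0.17,19.4],[1,0.26,-0.36,0.17,19.4]]]'
python3 - <<'E'
from h import *
s=monitor.sense();print(s['eef_pos'],s['ee_rot'],s['force']);cap('wrist','w0');np.savez('pics/w0s.npz',p=s['eef_pos'],q=s['ee_rot']);print(vision.camera_info('wrist'))
E
```

```text
time_s: 1.5
eef_pos: [434.3, 135.8, 401.1]
ee_rot: [-0.0, 0.707, 0.707, -0.0]
force: [-0.4, -0.1, -0.3]
grip_width: 0.001
[434.32457831 135.83522909 401.12460654] [-2.11078811e-04  7.06879739e-01  7.07333715e-01 -7.31576259e-05] [-0.38713304 -0.14288743 -0.28174731]
{'fov_y': 62.24614077951507, 'cx': 316.22737902858603, 'cy': 199.8561921686993, 'hand_eye': array([[ 9.99999835e-01, -2.34090012e-04, -5.25185527e-04,
         1.30651856e+00],
       [ 3.86605207e-04,  9.49830706e-01,  3.12764257e-01,
        -8.11995498e+01],
       [ 4.25622351e-04, -3.12764409e-01,  9.49830639e-01,
        -1.42514601e+02],
       [ 0.00000000e+00,  0.00000000e+00,  0.00000000e+00,
         1.00000000e+00]])}
```

View pics/w0.png

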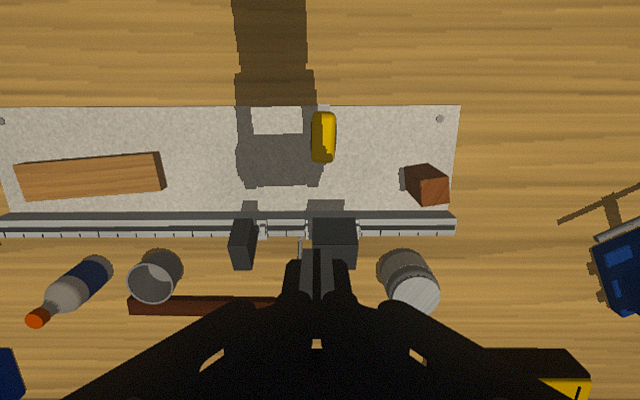

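The wrist view shows the wide flap at (335,240), the narrow flap at (243,245), the board at (90,176), the tape at (323,136) and the offcut at (427,184). I'll cross-check positions with these pixels.

```bash
cat >> h.py <<'E'
from scipy.spatial.transform import Rotation as Ro
def wray(u,v,tag):
    i=vision.camera_info('wrist');f=200/np.tan(np.radians(i['fov_y'])/2);s=np.load(f'pics/{tag}s.npz');q=s['q'];R=Ro.from_quat([q[1],q[2],q[3],q[0]]).as_matrix();H=i['hand_eye']
    d=R@H[:3,:3]@np.array([(u-i['cx'])/f,(v-i['cy'])/f,1]);c=s['p']+R@H[:3,3]; return c,d
def wplane(u,v,z,tag):
    c,d=wray(u,v,tag); return c+d*(z-c[2])/d[2]
def wdep(u,v,tag):
    D=np.load(f'pics/{tag}.npy')[int(v),int(u)];c,d=wray(u,v,tag);return c+d*D
def wsnap(tag):
    s=monitor.sense();cap('wrist',tag);np.savez(f'pics/{tag}s.npz',p=s['eef_pos'],q=s['ee_rot']);return s
E
python3 - <<'E'
from h import *
a=cv2.imread('pics/w0.png');cv2.imwrite('pics/w0c.png',cv2.resize(a[90:290,200:480],None,fx=2.8,fy=2.8,interpolation=cv2.INTER_CUBIC))
cv2.imwrite('pics/w0d.png',cv2.resize(a[90:250,0:260],None,fx=3,fy=3,interpolation=cv2.INTER_CUBIC))
E
```

```text
(no output)
```

View pics/w0c.png

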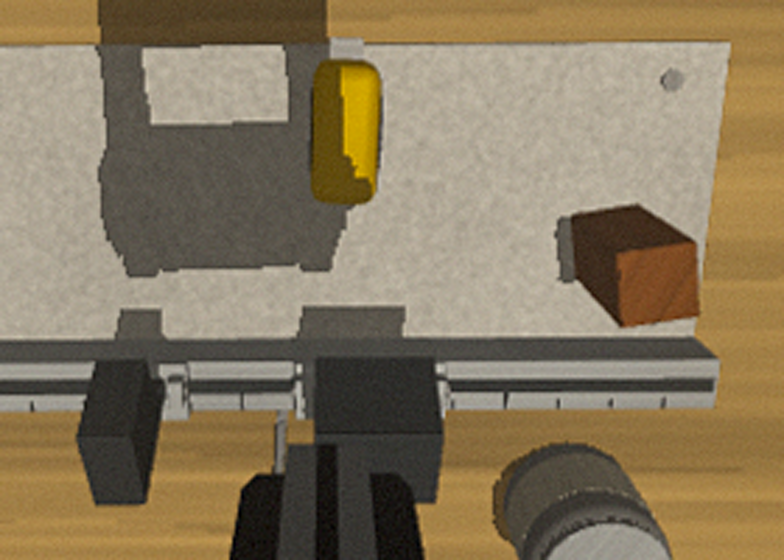

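View pics/w0d.png

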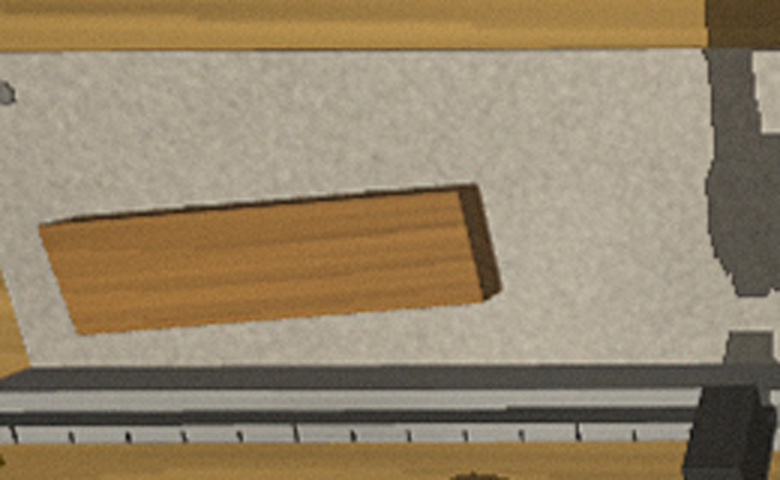

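```bash
python3 - <<'E'
from h import *
W=lambda u,v,z:wplane(200+u/2.8,90+v/2.8,z,'w0').round(1)
V=lambda u,v,z:wplane(u/3,90+v/3,z,'w0').round(1)
print('bed front',V(40,50,18),V(660,48,18),W(728,43,18))
print('fence base',V(40,367,18),V(640,364,18),W(680,338,18))
print('fence top front edge',V(20,389,58),V(640,387,58),W(600,359,58))
print('board',[V(*c,43).tolist() for c in((40,224),(457,192),(483,302),(78,333))])
print('tape near/bottom',[W(*c,80).tolist() for c in((318,62),(375,62),(313,203),(373,203))])
print('offcut',[W(*c,108).tolist() for c in((618,250),(696,242),(698,316),(624,326))])
for n,(u,v) in dict(wf=(370,395),wtopedge=(375,430),wtop=(400,465),wb=(425,490),nf=(120,400),nt=(110,470)).items(): print(n,wdep(200+u/2.8,90+v/2.8,'w0').round(1))
print('wide front edge L/R', [wdep(200+u/2.8,90+v/2.8,'w0').round(1) for u,v in((322,420),(436,420),(322,370),(432,370))])
print('shadow none; nar', [wdep(200+u/2.8,90+v/2.8,'w0').round(1) for u,v in((85,425),(127,425),(98,495),(145,495))])
E
```

```text
bed front [ 376.2 -326.3   18. ] [375.1 -10.1  18. ] [374.1 356.5  18. ]
fence base [ 548.4 -375.5   18. ] [546.5 -36.9  18. ] [545.3 350.8  18. ]
fence top front edge [ 545.9 -350.5   58. ] [544.7 -24.9  58. ] [543.2 291.1  58. ]
board [[461.0, -328.8, 43.0], [444.4, -112.5, 43.0], [502.6, -107.8, 43.0], [519.9, -325.4, 43.0]]
tape near/bottom [[380.5, 133.4, 80.0], [380.5, 161.0, 80.0], [449.8, 130.7, 80.0], [449.8, 161.1, 80.0]]
offcut [[467.0, 278.8, 108.0], [463.0, 316.0, 108.0], [500.8, 321.8, 108.0], [506.0, 285.6, 108.0]]
wf [531.5 158.3 135.2]
wtopedge [539.6 159.8 156.7]
wtop [562.1 172.5 148.1]
wb [579.7 185.7 140.5]
nf [534.3  38.5 135. ]
nt [565.1  34.2 147.5]
wide front edge L/R [array([538.5, 135.4, 148.3]), array([537.7, 188.5, 149.9]), array([524.7, 135.3, 120.2]), array([525.1, 189.5, 119.2])]
shadow none; nar [array([540.2,  25. , 150.1]), array([540.5,  44.4, 149.6]), array([582.5,  25.5, 140.5]), array([583.3,  48.3, 139. ])]
```

```bash
python3 -m pendant '[[[1,0.04,0.005,-0.02,0],[1,0.08,0.01,-0.05,0],[1,0.12,0.015,-0.08,0],[1,0.16,0.02,-0.12,0],[1,0.196,0.024,-0.15,0],[1,0.196,0.024,-0.18,0],[1,0.196,0.024,-0.21,0],[1,0.196,0.024,-0.24,0],[1,0.196,0.024,-0.27,0],[1,0.196,0.024,-0.283,0],[1,0.196,0.024,-0.283,0],[1,0.196,0.024,-0.283,0]]]'
python3 -c "
from h import *
cap('side','s1')
a=cv2.imread('pics/s1.png')[80:240,180:400];cv2.imwrite('pics/s1c.png',cv2.resize(a,None,fx=3,fy=3))"
```

```text
time_s: 2.75
eef_pos: [631.0, 159.6, 119.6]
ee_rot: [0.001, 0.707, 0.707, 0.001]
force: [0.5, -0.0, 0.7]
grip_width: 0.002
```

View pics/s1c.png

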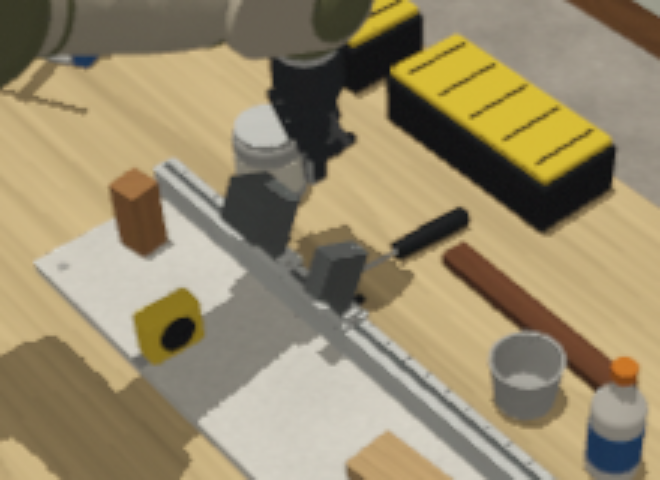

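The fingers are behind the wide flap and clear of the narrow one. Now I push forward.

```bash
python3 -m pendant '[[[1,-0.01,0,0,0],[1,-0.02,0,0,0],[1,-0.028,0,0,0],[1,-0.036,0,0,0],[1,-0.044,0,0,0],[1,-0.052,0,0,0],[1,-0.06,0,0,0],[1,-0.068,0,0,0],[1,-0.076,0,0,0],[1,-0.082,0,-0.001,0],[1,-0.088,0,-0.003,0],[1,-0.094,0,-0.005,0],[1,-0.094,0,-0.005,0]]]'
python3 -c "
from h import *
cap('side','s2')
a=cv2.imread('pics/s2.png')[80:240,180:400];cv2.imwrite('pics/s2c.png',cv2.resize(a,None,fx=3,fy=3))"
```

```text
time_s: 4.1
eef_pos: [535.5, 159.2, 112.9]
ee_rot: [-0.001, 0.707, 0.707, -0.001]
force: [-0.0, -0.3, -0.2]
grip_width: 0.001
```

View pics/s2c.png

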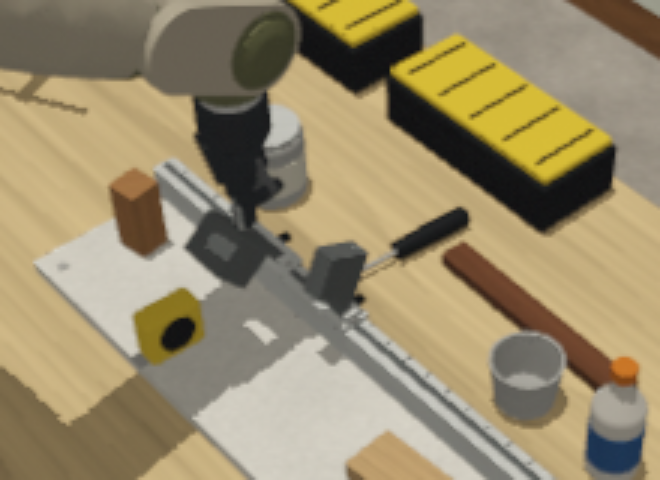

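```bash
python3 -m pendant '[[[1,-0.006,0,-0.004,0],[1,-0.012,0,-0.009,0],[1,-0.017,0,-0.015,0],[1,-0.021,0,-0.021,0],[1,-0.024,0,-0.027,0],[1,-0.025,0,-0.031,0],[1,-0.025,0,-0.034,0],[1,-0.025,0,-0.036,0]]]'
python3 -m pendant '[[[1,0,0,-0.001,0],[1,0,0,-0.002,0],[1,0,0,-0.002,0]]]'
```

```text
time_s: 4.95
eef_pos: [511.4, 159.2, 77.0]
ee_rot: [-0.0, 0.707, 0.707, -0.0]
force: [-0.9, -0.0, 0.2]
grip_width: -0.001
time_s: 5.25
eef_pos: [511.6, 159.2, 75.2]
ee_rot: [0.0, 0.707, 0.707, 0.0]
force: [-0.1, 1.3, -1.0]
grip_width: 0.004
```

```bash
python3 -m pendant '[[[1,0,0,-0.001,0],[1,0,0,-0.002,0],[1,0,0,-0.002,0]]]';python3 -m pendant '[[[1,0,0,-0.001,0],[1,0,0,-0.001,0]]]'
```

```text
time_s: 5.55
eef_pos: [511.6, 159.2, 74.0]
ee_rot: [0.0, 0.707, 0.707, 0.0]
force: [-2.7, -0.1, 7.4]
grip_width: -0.001
time_s: 5.75
eef_pos: [511.7, 159.2, 73.9]
ee_rot: [0.0, 0.707, 0.707, 0.0]
force: [-6.4, -0.8, 16.4]
grip_width: 0.001
```

The flap has met its stop at z = 74, as expected. I rise and look.

```bash
python3 -m pendant '[[[1,0,0,0.03,0],[1,0,0,0.07,0],[1,-0.02,-0.02,0.11,0],[1,-0.05,-0.05,0.15,0],[1,-0.07,-0.09,0.19,0],[1,-0.08,-0.13,0.22,0],[1,-0.08,-0.17,0.25,0],[1,-0.08,-0.19,0.25,0],[1,-0.08,-0.19,0.25,0],[1,-0.08,-0.19,0.25,0]]]'
python3 -c "
from h import *
print(wsnap('w2')['eef_pos']);cap('top','t2')
a=cv2.imread('pics/t2.png')[180:275,165:420];cv2.imwrite('pics/t2c.png',cv2.resize(a,None,fx=3,fy=3,interpolation=2))"
```

```text
time_s: 6.75
eef_pos: [431.4, -31.0, 322.1]
ee_rot: [-0.0, 0.708, 0.707, 0.0]
force: [-0.2, 0.4, -0.4]
grip_width: -0.002
[431.43545601 -31.03188295 322.09176895]
```

View pics/w2.png

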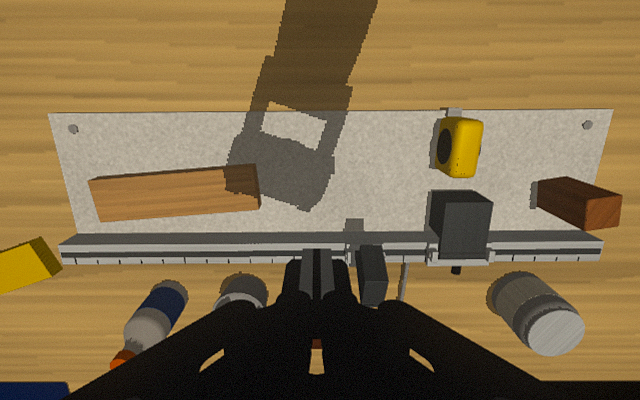

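View pics/t2c.png

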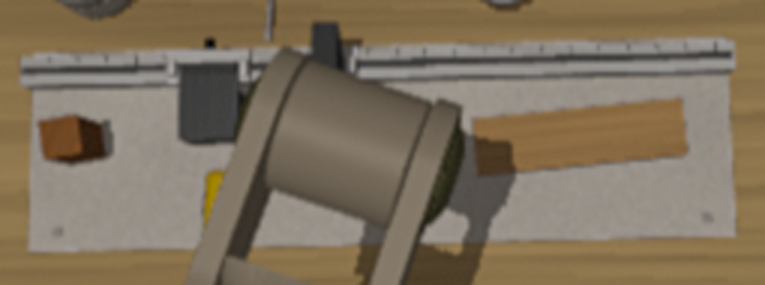

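```bash
python3 - <<'E'
from h import *
a=cv2.imread('pics/w2.png');cv2.imwrite('pics/w2c.png',cv2.resize(a[170:280,410:510],None,fx=5,fy=5,interpolation=2))
for u,v in((445,205),(484,205),(445,240),(484,240),(465,222)): print(wdep(u,v,'w2').round(1))
E
```

```text
[486.4 131.2  72.7]
[485.9 179.1  74.4]
[533.9 136.5  74. ]
[534.6 187.7  72.5]
[508.7 158.7  74.2]
```

View pics/w2c.png

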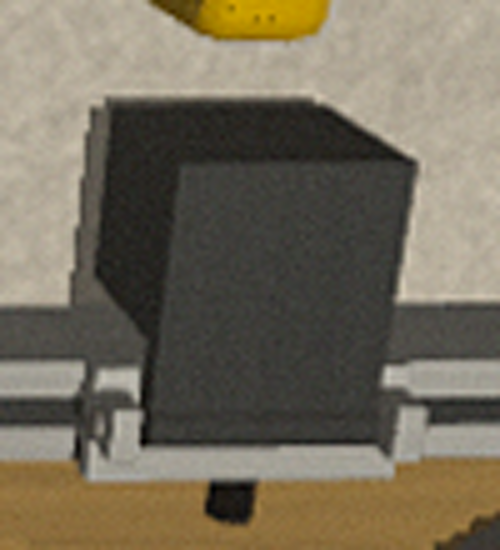

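```bash
python3 - <<'E'
from h import *
for p in((183,163),(150,425),(416,162),(380,425)): print(wplane(410+p[0]/5,170+p[1]/5,74,'w2').round(1))
print(wplane(410+106/5,170+100/5,22,'w2').round(1),wplane(410+97/5,170+270/5,22,'w2').round(1))
for c in((90,178),(256,165),(260,209),(100,222)): print(wplane(*c,43,'w2').round(1))
E
```

```text
[482.8 132.3  74. ]
[555.4 132.5  74. ]
[482.6 190.3  74. ]
[555.6 192.9  74. ]
[481.8 130.2  22. ] [532.9 133.1  22. ]
[ 458.3 -326.6   43. ]
[ 441.4 -107.9   43. ]
[ 501.9 -106.    43. ]
[ 520.4 -326.3   43. ]
```

The flap top is level at z ≈ 74, so it is fully down, and its face is at y ≈ 131. Next I go to the board's near side and push it onto the fence near its middle.

```bash
python3 -m pendant '[[[1,-0.005,-0.04,-0.03,0],[1,-0.01,-0.08,-0.06,0],[1,-0.015,-0.12,-0.09,0],[1,-0.02,-0.15,-0.13,0],[1,-0.02,-0.17,-0.17,0],[1,-0.02,-0.181,-0.21,0],[1,-0.02,-0.181,-0.25,0],[1,-0.02,-0.181,-0.28,0],[1,-0.02,-0.181,-0.294,0],[1,-0.02,-0.181,-0.294,0],[1,-0.02,-0.181,-0.294,0]]]'
python3 -m pendant '[[[1,0.01,0,0,0],[1,0.018,0,0,0],[1,0.023,0,0,0],[1,0.028,0,0,0],[1,0.033,0,0,0],[1,0.038,0,0,0],[1,0.043,0,0,0],[1,0.048,0,0,0],[1,0.053,0,0,0],[1,0.053,0,0,0]]]'
```

```text
time_s: 7.95
eef_pos: [411.9, -211.2, 28.6]
ee_rot: [-0.0, 0.707, 0.707, 0.0]
force: [0.8, 0.1, -0.2]
grip_width: -0.005
time_s: 8.95
eef_pos: [465.3, -212.0, 28.3]
ee_rot: [0.001, 0.707, 0.707, 0.0]
force: [-0.1, 0.6, 0.9]
grip_width: -0.001
```

```bash
python3 -m pendant '[[[1,0.002,0,0,0],[1,0.004,0,0,0],[1,0.006,0,0,0],[1,0.006,0,0,0]]]';python3 -m pendant '[[[1,0.002,0,0,0],[1,0.004,0,0,0],[1,0.004,0,0,0]]]'
```

```text
time_s: 9.35
eef_pos: [470.8, -211.9, 28.2]
ee_rot: [0.0, 0.707, 0.707, 0.0]
force: [0.5, -0.6, -0.2]
grip_width: -0.0
time_s: 9.65
eef_pos: [474.9, -211.9, 28.3]
ee_rot: [0.0, 0.707, 0.707, 0.0]
force: [-0.1, 0.6, 0.6]
grip_width: -0.004
```

```bash
python3 -m pendant '[[[1,0.001,0,0,0],[1,0.002,0,0,0],[1,0.002,0,0,0]]]';python3 -c "
from h import *
cap('side','s3');cap('top','t3')
a=cv2.imread('pics/s3.png')[200:330,270:420];cv2.imwrite('pics/s3c.png',cv2.resize(a,None,fx=4,fy=4,interpolation=2))"
```

```text
time_s: 9.95
eef_pos: [476.2, -212.0, 28.3]
ee_rot: [-0.0, 0.707, 0.707, -0.0]
force: [-4.9, -2.3, 3.1]
grip_width: 0.003
```

View pics/s3c.png

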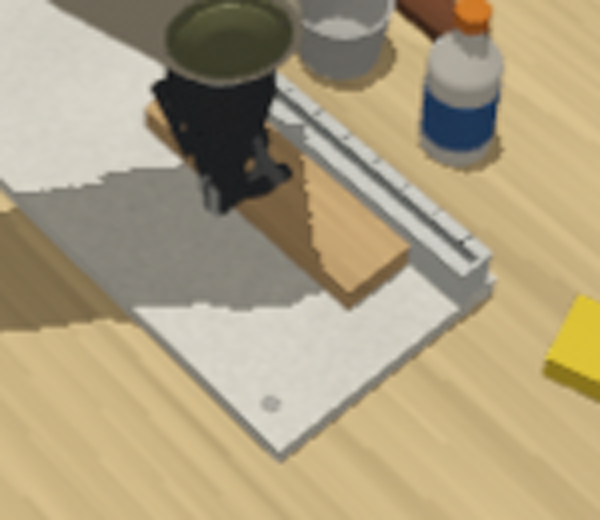

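View pics/t3.png

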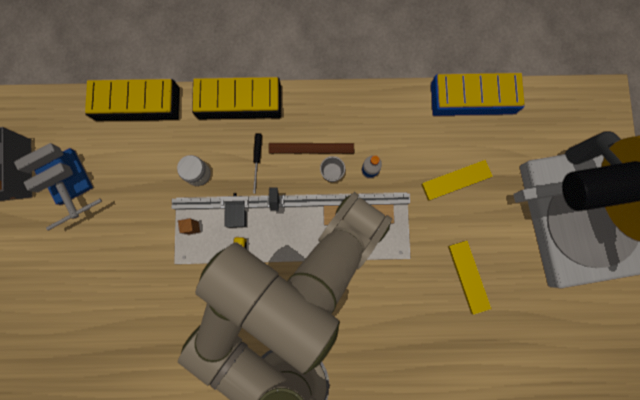

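The board is seated on the fence. I go round to its tail end.

```bash
python3 -m pendant '[[[1,-0.02,0,0,0],[1,-0.02,-0.01,0.03,0],[1,-0.02,-0.04,0.06,0],[1,0,-0.08,0.06,0],[1,0.02,-0.12,0.06,0],[1,0.037,-0.154,0.06,0],[1,0.037,-0.154,0.06,0],[1,0.037,-0.154,0.03,0],[1,0.037,-0.154,0,0],[1,0.037,-0.154,0,0]]]'
python3 -c "
from h import *
print(wsnap('w4')['eef_pos'])"
```

```text
time_s: 11.05
eef_pos: [511.9, -363.6, 24.5]
ee_rot: [-0.004, 0.707, 0.707, 0.0]
force: [0.1, 0.9, 0.2]
grip_width: 0.001
[ 511.88438152 -363.6453939    24.54411892]
```

View pics/w4.png

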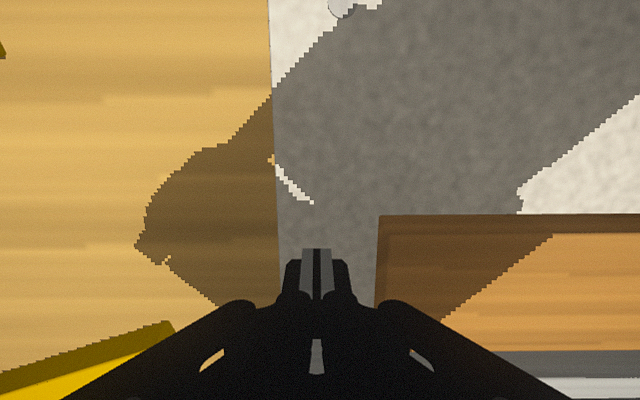

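The board tail edge shows at (375,300) and the fingers are clear of it. Pushing along the fence, I stop short first.

```bash
python3 -m pendant '[[[1,0,0.008,0.003,0],[1,0,0.016,0.003,0],[1,0,0.026,0.003,0],[1,0,0.036,0.003,0],[1,0,0.046,0.003,0],[1,0,0.056,0.003,0],[1,0,0.066,0.003,0],[1,0,0.076,0.003,0],[1,0,0.086,0.003,0],[1,0,0.096,0.003,0],[1,0,0.106,0.003,0],[1,0,0.116,0.003,0],[1,0,0.126,0.003,0],[1,0,0.136,0.003,0],[1,0,0.136,0.003,0]]]'
python3 -c "
from h import *
print(wsnap('w5')['eef_pos'])"
```

```text
time_s: 12.6
eef_pos: [513.9, -229.8, 32.9]
ee_rot: [0.002, 0.707, 0.707, -0.0]
force: [-1.5, -3.1, 5.4]
grip_width: 0.001
[ 513.86268175 -229.75062796   32.90844241]
```

View pics/w5.png

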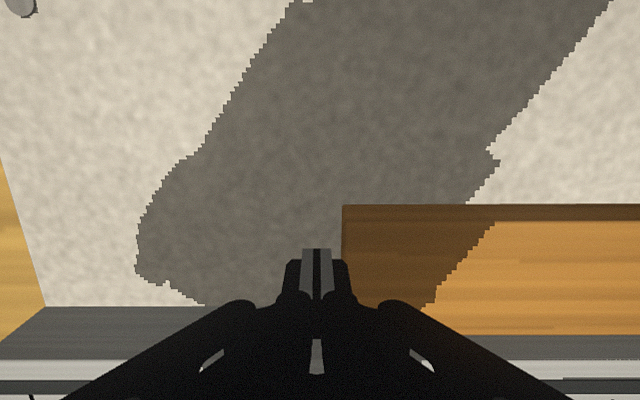

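```bash
python3 -m pendant '[[[1,0,0.008,-0.003,0],[1,0,0.016,-0.003,0],[1,0,0.026,-0.003,0],[1,0,0.036,-0.003,0],[1,0,0.046,-0.003,0],[1,0,0.056,-0.003,0],[1,0,0.066,-0.003,0],[1,0,0.076,-0.003,0],[1,0,0.086,-0.003,0],[1,0,0.096,-0.003,0],[1,0,0.106,-0.003,0],[1,0,0.112,-0.003,0],[1,0,0.112,-0.003,0]]]'
python3 -c "
from h import *
print(wsnap('w6')['eef_pos']);cap('side','s6')
a=cv2.imread('pics/s6.png')[120:280,210:400];cv2.imwrite('pics/s6c.png',cv2.resize(a,None,fx=3.5,fy=3.5,interpolation=2))"
```

```text
time_s: 13.95
eef_pos: [513.8, -122.5, 32.3]
ee_rot: [0.005, 0.706, 0.708, -0.003]
force: [-19.0, -29.3, 31.8]
grip_width: 0.0
[ 513.81399697 -122.50155621   32.2867898 ]
```

View pics/w6.png

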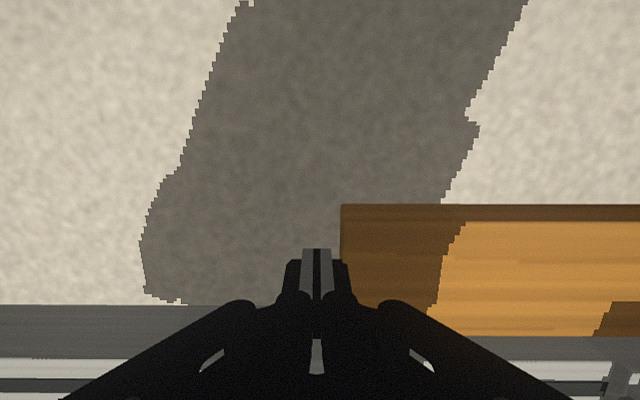

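View pics/s6c.png

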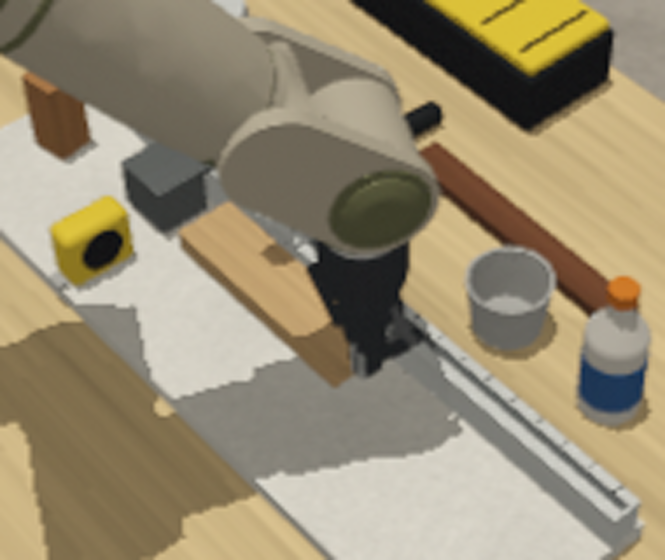

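Unexpected resistance: about 47 N, with the board end still ~19 mm short of the flap. Before moving further I look for what touches.

```bash
python3 - <<'E'
from h import *
s=monitor.sense();print({k:np.round(v,3) for k,v in s.items()})
cap('top','t6')
a=cv2.imread('pics/t6.png')[150:300,165:420];cv2.imwrite('pics/t6c.png',cv2.resize(a,None,fx=3,fy=3,interpolation=2))
s=monitor.sense();print(s['force'],s['wrist_torque'])
E
```

```text
{'time_s': np.float64(14.05), 'joints': array([-0.452,  0.563,  1.705, -0.01 ,  0.868, -2.019]), 'dq': array([-0.002,  0.   , -0.001,  0.003,  0.   ,  0.   ]), 'tau': array([ 16.781, -30.392, -13.225,   6.243,  -1.443,   0.248]), 'eef_pos': array([ 513.809, -122.541,   32.242]), 'ee_rot': array([ 0.004,  0.706,  0.708, -0.003]), 'force': array([-18.985, -28.97 ,  31.698]), 'wrist_torque': array([-4.304,  3.099,  0.173]), 'grip_width': np.float64(-0.005)}
[-19.13062759 -27.81580734  32.22933629] [-4.27512402  3.17033839  0.1510573 ]
```

View pics/t6c.png

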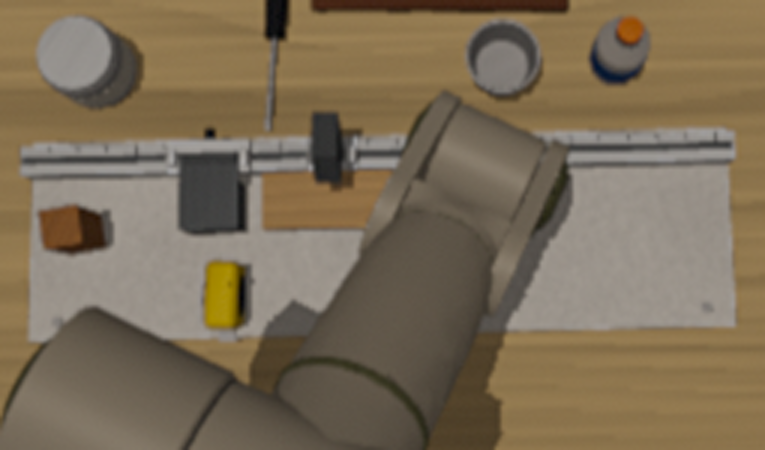

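The wrist moment puts the contact at the fingertip's +y face, on the board's end. The board isn't blocked. My 3 mm z drop against the grippy contact presses it into bed and fence. I back off to release it, then push again at constant height.

```bash
python3 -m pendant '[[[1,0,-0.008,0,0],[1,0,-0.014,0,0],[1,0,-0.014,0,0],[1,0,-0.014,0,0],[1,0,-0.014,0,0]]]'
```

```text
time_s: 14.6
eef_pos: [513.3, -131.2, 28.0]
ee_rot: [-0.0, 0.707, 0.707, -0.0]
force: [0.1, -0.2, -0.5]
grip_width: 0.0
```

```bash
python3 -m pendant '[[[1,0,0.004,0,0],[1,0,0.008,0,0],[1,0,0.011,0,0],[1,0,0.014,0,0],[1,0,0.017,0,0],[1,0,0.019,0,0],[1,0,0.019,0,0]]]'
```

```text
time_s: 15.3
eef_pos: [513.5, -112.5, 28.3]
ee_rot: [-0.0, 0.707, 0.707, 0.0]
force: [0.2, 0.2, 0.1]
grip_width: -0.001
```

Free motion now. I continue gently.

```bash
python3 -m pendant '[[[1,0,0.002,0,0],[1,0,0.004,0,0],[1,0,0.004,0,0]]]';python3 -m pendant '[[[1,0,0.001,0,0],[1,0,0.002,0,0],[1,0,0.002,0,0]]]'; python3 -m pendant '[[[1,0,0.001,0,0],[1,0,0.002,0,0],[1,0,0.002,0,0]]]'
python3 -c "
from h import *
cap('top','t7')
a=cv2.imread('pics/t7.png')[180:250,215:335];cv2.imwrite('pics/t7c.png',cv2.resize(a,None,fx=6,fy=6,interpolation=2))"
```

```text
time_s: 15.6
eef_pos: [513.5, -108.6, 28.3]
ee_rot: [0.0, 0.707, 0.707, 0.0]
force: [-0.6, -0.2, 0.4]
grip_width: -0.0
time_s: 15.9
eef_pos: [513.5, -106.8, 28.3]
ee_rot: [0.0, 0.707, 0.707, 0.0]
force: [0.5, -1.0, -0.0]
grip_width: 0.002
time_s: 16.2
eef_pos: [513.5, -104.7, 28.3]
ee_rot: [0.0, 0.707, 0.707, 0.0]
force: [-0.9, -1.5, 0.4]
grip_width: -0.002
```

View pics/t7c.png

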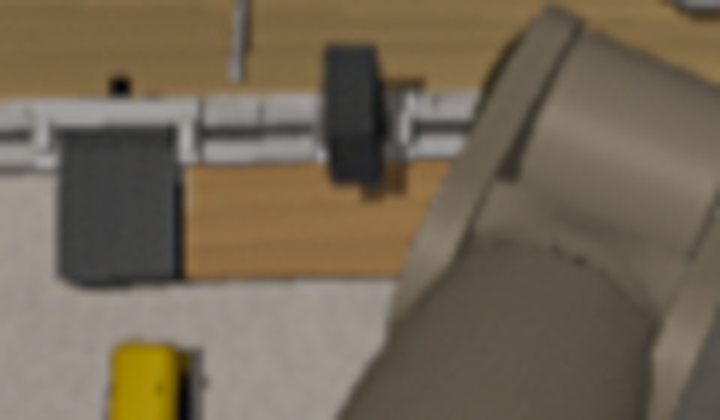

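```bash
for i in 1; do :; done; python3 -m pendant '[[[1,0,0.001,0,0],[1,0,0.001,0,0]]]'; python3 -m pendant '[[[1,0,0.001,0,0],[1,0,0.001,0,0]]]'; python3 -m pendant '[[[1,0,0.001,0,0],[1,0,0.001,0,0]]]'
```

```text
time_s: 16.45
eef_pos: [513.5, -103.8, 28.3]
ee_rot: [0.0, 0.707, 0.707, 0.0]
force: [-1.3, -1.6, 0.4]
grip_width: 0.001
time_s: 16.65
eef_pos: [513.5, -103.5, 28.3]
ee_rot: [0.0, 0.707, 0.707, -0.0]
force: [-1.3, -6.5, -0.5]
grip_width: 0.003
time_s: 16.85
eef_pos: [513.6, -103.3, 28.4]
ee_rot: [0.001, 0.707, 0.707, -0.001]
force: [-1.3, -11.0, -0.4]
grip_width: -0.002
```

The board end touches the flap: the force rises to 11 N at y = −103.3. I back off, rise and check snugness.

```bash
python3 -m pendant '[[[1,0,-0.008,0,0],[1,0,-0.02,0,0],[1,0,-0.025,0.03,0],[1,-0.03,-0.025,0.08,0],[1,-0.06,0,0.13,0],[1,-0.08,0.04,0.17,0],[1,-0.09,0.08,0.19,0],[1,-0.1,0.11,0.2,0],[1,-0.1,0.11,0.2,0],[1,-0.1,0.11,0.2,0],[1,-0.1,0.11,0.2,0]]]'
python3 -c "
from h import *
print(wsnap('w8')['eef_pos'])
a=cv2.imread('pics/w8.png');cv2.imwrite('pics/w8c.png',cv2.resize(a[130:330,130:530],None,fx=2,fy=2,interpolation=2))"
```

```text
time_s: 17.95
eef_pos: [413.7, 7.4, 227.6]
ee_rot: [-0.0, 0.707, 0.707, -0.0]
force: [0.1, -1.0, 0.2]
grip_width: -0.002
[413.66826484   7.37675222 227.640931  ]
```

View pics/w8.png

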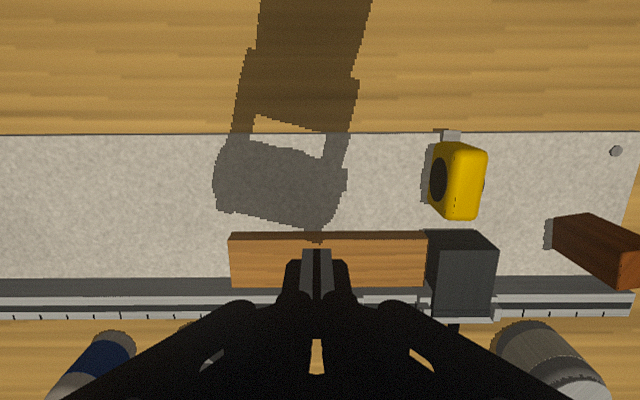

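View pics/w8c.png

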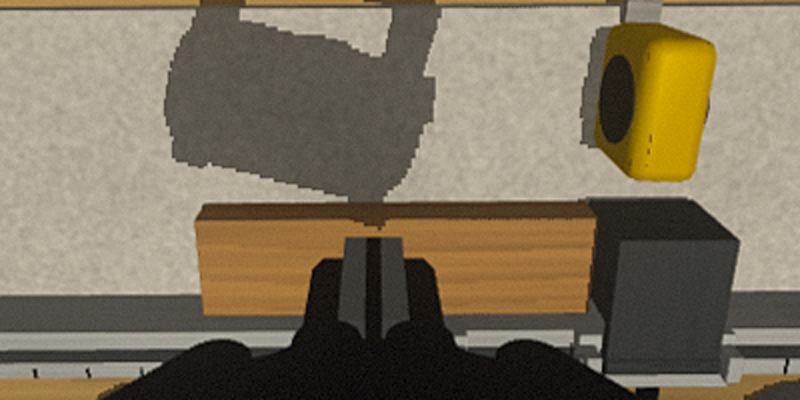

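```bash
cat > m.py <<'E'
from h import *
import sys
tag=sys.argv[1]
g=cv2.cvtColor(cv2.imread(f'pics/{tag}.png'),cv2.COLOR_BGR2HSV)
S=g[...,1].astype(float);V=g[...,2].astype(float)
def edge(arr,cols,r0,r1,sgn):
    o=[]
    for c in cols:
        d=sgn*np.diff(cv2.GaussianBlur(arr,(1,3),0)[r0:r1,c]);k=int(np.argmax(d))
        w=d[max(k-1,0):k+2];o.append(r0+k+.5+(np.dot(w,[-1,0,1])/w.sum() if len(w)==3 and w.sum()>0 else 0))
    return np.array(o)
def fit(name,cols,rows,z):
    P=np.array([wplane(c,r,z,tag) for c,r in zip(cols,rows)]);p=np.polyfit(P[:,1],P[:,0],1)
    r=P[:,0]-np.polyval(p,P[:,1]);k=abs(r)<2*np.std(r)+.1;p=np.polyfit(P[k,1],P[k,0],1);print(name,'slope %.4f'%p[0],'x at y=-89: %.1f  y=131: %.1f'%(np.polyval(p,-89),np.polyval(p,131)),'rms %.2f'%np.std(P[k,0]-np.polyval(p,P[k,1])))
cols=np.r_[236:285,350:418]
fit('near bottom edge z18(board/bed)',cols,edge(S,cols,222,236,1),18)
fit('far top edge z43',cols[:-10],edge(-S,cols[:-10],280,296,1),43)
c2=np.r_[10:210]
fit('bed front',np.r_[20:210,380:420],edge(S,np.r_[20:210,380:420],125,142,-1),18)
fit('fence top front',c2,edge(V,c2,285,300,1),58)
fit('fence base',c2,edge(-V,c2,268,285,1),18)
E
python3 m.py w8
```

```text
near bottom edge z18(board/bed) slope -0.0058 x at y=-89: 486.5  y=131: 485.2 rms 0.11
far top edge z43 slope -0.0060 x at y=-89: 545.1  y=131: 543.7 rms 0.14
bed front slope -0.0054 x at y=-89: 373.8  y=131: 372.7 rms 0.17
fence top front slope -0.0064 x at y=-89: 545.2  y=131: 543.8 rms 0.21
fence base slope -0.0052 x at y=-89: 546.1  y=131: 544.9 rms 0.16
```

The board's edges are parallel to the fence and flush to within about 0.2 mm. I make a gentle seating nudge near each end, keeping the gripper body clear of the narrow flap.

```bash
python3 -m pendant '[[[1,0.01,-0.02,-0.04,0],[1,0.02,-0.042,-0.08,0],[1,0.03,-0.042,-0.12,0],[1,0.041,-0.042,-0.16,0],[1,0.041,-0.042,-0.19,0],[1,0.041,-0.042,-0.199,0],[1,0.041,-0.042,-0.199,0],[1,0.041,-0.042,-0.199,0]]]'
python3 -m pendant '[[[1,0.006,0,0,0],[1,0.012,0,0,0],[1,0.016,0,0,0],[1,0.018,0,0,0],[1,0.018,0,0,0]]]'
python3 -m pendant '[[[1,0.001,0,0,0],[1,0.002,0,0,0],[1,0.002,0,0,0]]]'
```

```text
time_s: 18.8
eef_pos: [455.1, -34.4, 30.2]
ee_rot: [0.001, 0.707, 0.707, 0.0]
force: [-0.2, -0.2, 0.6]
grip_width: 0.001
time_s: 19.3
eef_pos: [472.8, -33.8, 29.4]
ee_rot: [0.0, 0.707, 0.707, 0.0]
force: [-0.2, -0.1, 0.3]
grip_width: -0.0
time_s: 19.6
eef_pos: [474.5, -33.8, 29.3]
ee_rot: [-0.0, 0.707, 0.707, 0.0]
force: [-0.6, 0.9, 0.4]
grip_width: 0.002
```

```bash
python3 -m pendant '[[[1,0.001,0,0,0],[1,0.001,0,0,0]]]';python3 -m pendant '[[[1,0.001,0,0,0],[1,0.001,0,0,0]]]'
```

```text
time_s: 19.8
eef_pos: [475.1, -33.7, 29.2]
ee_rot: [-0.0, 0.707, 0.707, -0.0]
force: [-2.1, -0.2, 0.9]
grip_width: 0.001
time_s: 20.0
eef_pos: [475.1, -33.7, 29.1]
ee_rot: [-0.001, 0.707, 0.707, -0.001]
force: [-8.9, -1.6, 6.3]
grip_width: -0.006
```

```bash
python3 -m pendant '[[[1,-0.01,0,0,0],[1,-0.02,0,0,0],[1,-0.02,0.03,0,0],[1,-0.02,0.07,0,0],[1,-0.02,0.1,0,0],[1,-0.02,0.12,0,0],[1,-0.02,0.125,0,0],[1,-0.02,0.125,0,0],[1,-0.014,0.125,0,0],[1,-0.008,0.125,0,0],[1,-0.004,0.125,0,0],[1,-0.004,0.125,0,0]]]'
python3 -m pendant '[[[1,0.001,0,0,0],[1,0.001,0,0,0]]]';python3 -m pendant '[[[1,0.001,0,0,0],[1,0.001,0,0,0]]]'
```

```text
time_s: 21.2
eef_pos: [473.2, 90.6, 29.3]
ee_rot: [0.0, 0.707, 0.707, 0.0]
force: [-0.7, 0.4, 0.4]
grip_width: 0.003
time_s: 21.4
eef_pos: [473.5, 91.1, 29.2]
ee_rot: [-0.0, 0.707, 0.707, -0.0]
force: [-0.3, 0.4, 0.1]
grip_width: 0.0
time_s: 21.6
eef_pos: [474.4, 91.2, 29.3]
ee_rot: [-0.0, 0.707, 0.707, -0.0]
force: [-0.6, -0.3, 0.4]
grip_width: 0.001
```

```bash
python3 -m pendant '[[[1,0.001,0,0,0],[1,0.001,0,0,0]]]'
```

```text
time_s: 21.8
eef_pos: [474.4, 91.2, 29.2]
ee_rot: [-0.001, 0.707, 0.707, -0.001]
force: [-5.3, -0.8, 4.3]
grip_width: 0.002
```

Both ends are firm. I retreat back and up, and take a check view.

```bash
python3 -m pendant '[[[1,-0.01,0,0,0],[1,-0.02,-0.01,0,0],[1,-0.03,-0.03,0.04,0],[1,-0.045,-0.05,0.09,0],[1,-0.06,-0.07,0.14,0],[1,-0.06,-0.084,0.18,0],[1,-0.06,-0.084,0.199,0],[1,-0.06,-0.084,0.199,0],[1,-0.06,-0.084,0.199,0],[1,-0.06,-0.084,0.199,0]]]'
python3 -c "
from h import *
print(wsnap('w9')['eef_pos'])
a=cv2.imread('pics/w9.png');cv2.imwrite('pics/w9c.png',cv2.resize(a[210:330,390:520],None,fx=5,fy=5,interpolation=2)[:600])"; python3 m.py w9
```

```text
time_s: 22.8
eef_pos: [414.8, 7.5, 227.0]
ee_rot: [-0.001, 0.707, 0.707, -0.001]
force: [0.4, -0.2, -1.3]
grip_width: -0.003
[414.83714561   7.51443692 226.95334987]
near bottom edge z18(board/bed) slope -0.0045 x at y=-89: 486.4  y=131: 485.5 rms 0.21
far top edge z43 slope -0.0067 x at y=-89: 545.2  y=131: 543.8 rms 0.15
bed front slope -0.0056 x at y=-89: 373.8  y=131: 372.6 rms 0.16
fence top front slope -0.0028 x at y=-89: 545.7  y=131: 545.1 rms 0.15
fence base slope -0.0062 x at y=-89: 545.9  y=131: 544.6 rms 0.15
```

View pics/w9.png

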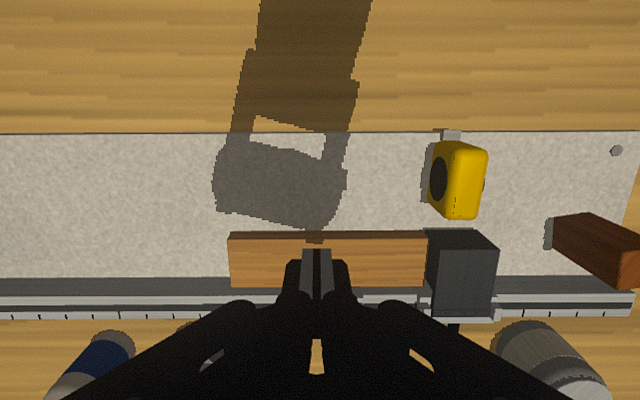

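View pics/w9c.png

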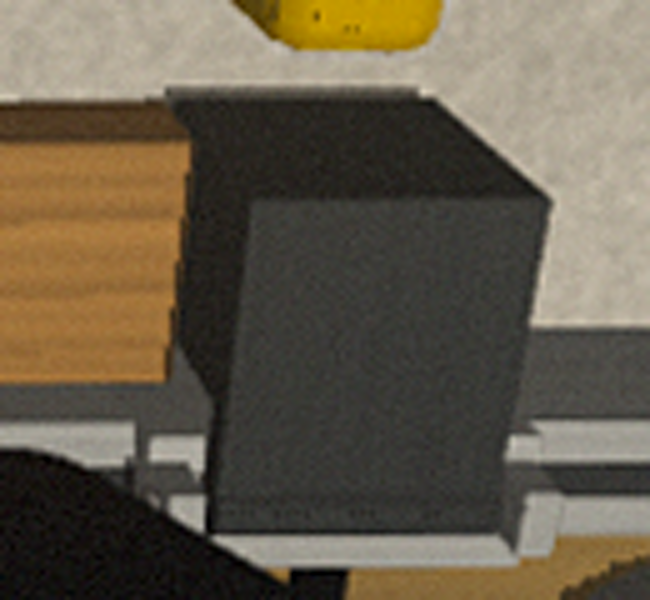

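The view looks closed at the flap. I re-touch the tail end lightly, in case the seating nudge moved it.

```bash
python3 -m pendant '[[[1,0.01,-0.04,-0.02,0],[1,0.03,-0.08,-0.05,0],[1,0.06,-0.12,-0.08,0],[1,0.09,-0.138,-0.11,0],[1,0.099,-0.138,-0.15,0],[1,0.099,-0.138,-0.18,0],[1,0.099,-0.138,-0.198,0],[1,0.099,-0.138,-0.198,0],[1,0.099,-0.138,-0.198,0],[1,0.099,-0.138,-0.198,0]]]'
python3 -m pendant '[[[1,0,0.01,0,0],[1,0,0.016,0,0],[1,0,0.02,0,0],[1,0,0.024,0,0],[1,0,0.025,0,0],[1,0,0.025,0,0]]]'
```

```text
time_s: 23.85
eef_pos: [515.0, -131.0, 31.3]
ee_rot: [0.001, 0.707, 0.707, 0.0]
force: [-0.8, -0.6, 0.2]
grip_width: -0.0
time_s: 24.45
eef_pos: [514.5, -105.7, 30.3]
ee_rot: [0.0, 0.707, 0.707, 0.0]
force: [-1.0, 0.5, 0.8]
grip_width: -0.0
```

```bash
python3 -m pendant '[[[1,0,0.001,0,0],[1,0,0.001,0,0]]]'; python3 -m pendant '[[[1,0,0.001,0,0],[1,0,0.001,0,0]]]'; python3 -m pendant '[[[1,0,0.0005,0,0],[1,0,0.0005,0,0]]]'
```

```text
time_s: 24.65
eef_pos: [514.5, -104.9, 30.3]
ee_rot: [-0.0, 0.707, 0.707, -0.0]
force: [0.3, -0.3, 0.0]
grip_width: -0.003
time_s: 24.85
eef_pos: [514.5, -103.8, 30.3]
ee_rot: [-0.0, 0.707, 0.707, -0.0]
force: [0.6, -0.0, -0.0]
grip_width: 0.001
time_s: 25.05
eef_pos: [514.5, -103.6, 30.3]
ee_rot: [0.0, 0.707, 0.707, -0.0]
force: [-0.1, -2.5, -0.1]
grip_width: 0.001
```

```bash
python3 -m pendant '[[[1,0,0.0005,0,0],[1,0,0.0005,0,0]]]'; python3 -m pendant '[[[1,0,-0.01,0,0],[1,0,-0.025,0,0],[1,0,-0.03,0.03,0],[1,-0.04,-0.03,0.07,0],[1,-0.08,-0.04,0.12,0],[1,-0.12,-0.06,0.17,0],[1,-0.16,-0.09,0.21,0],[1,-0.19,-0.12,0.24,0],[1,-0.21,-0.15,0.25,0],[1,-0.22,-0.17,0.25,0],[1,-0.22,-0.17,0.25,0],[1,-0.22,-0.17,0.25,0],[1,-0.22,-0.17,0.25,0]]]'
python3 -c "
from h import *
cap('top','t10');cap('side','s10')
a=cv2.imread('pics/t10.png')[180:275,165:420];cv2.imwrite('pics/t10c.png',cv2.resize(a,None,fx=3,fy=3,interpolation=2))
a=cv2.imread('pics/s10.png')[120:300,190:400];cv2.imwrite('pics/s10c.png',cv2.resize(a,None,fx=3.3,fy=3.3,interpolation=2))
s=monitor.sense();print(s['eef_pos'],s['force'],s['dq'].round(3))"
```

```text
time_s: 25.25
eef_pos: [514.5, -103.5, 30.3]
ee_rot: [0.0, 0.707, 0.707, -0.0]
force: [-1.3, -5.2, 0.1]
grip_width: -0.001
time_s: 26.55
eef_pos: [294.7, -272.3, 279.7]
ee_rot: [-0.001, 0.707, 0.707, 0.0]
force: [0.2, -0.1, -1.3]
grip_width: 0.002
[ 295.02939423 -271.91721407  279.75966408] [-0.5970782  -1.29489036  0.49203287] [ 0.006  0.001 -0.003 -0.001  0.001  0.   ]
```

View pics/t10c.png

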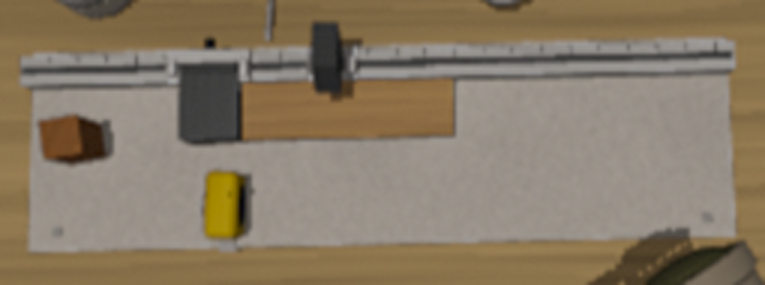

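View pics/s10c.png

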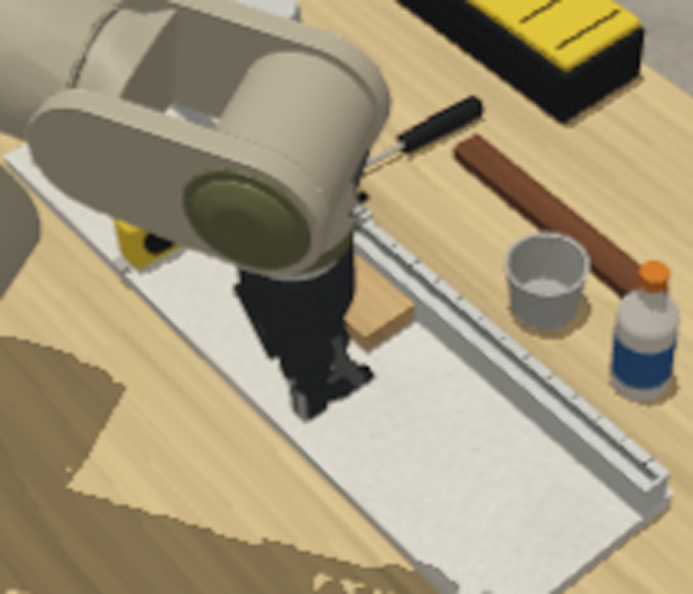

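The top view shows the board against the wide flap (241,110 in the crop) and flush on the fence. The narrow flap is still raised (325,55), the tape and offcut have not moved, and the arm is clear. I hand in.

```bash
python3 -c "
from rig import order
print(order.finish_job())"
```

```text
the job is handed in; nothing more can be done
None
```

The fence is set up: the wide flap is fully down, the board end is against it, and the board's long edge is snug on the fence. I handed the job in at about 27 s, using only shut-finger pushes.

**What I did:** I flipped the wide stop from behind until it met its stop. I then pushed the wooden board onto the fence and along it to the wide flap. Light nudges (up to about 11 N) near both ends and a light re-touch of the tail end seated it.

**Last checks:**
- **Wide flap:** its top measured level at z ≈ 74 mm, which is fully down.
- **Board end:** contact with the flap was firm and repeated to about 0.2 mm (y = −103.3, then −103.5).
- **Long edge:** the board's edge matches the fence in direction. In the check view before the nudges it lay within about 0.2 mm of the fence top edge.
- **One disagreement:** after the nudges, one camera fit put the fence's top edge 0.5 to 1.3 mm further back than before. The fingers were firm at both ends and the board's own edge had not moved, so I took this as measurement scatter.
- **Surroundings:** the narrow flap is still raised, and the tape and offcut have not moved in the top view. The tin, bottle, stick and screwdriver showed no shift by eye. I did not check the paint can separately in the last pictures. The arm is clear of everything.

**One hitch:** halfway along, the wrist force rose to about 47 N because I had lowered the fingers 3 mm while they pressed on the board. I backed off and finished at constant height. By the wrist moment, that contact was at the fingertips, not the arm or gripper body.

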